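# Clip a sample tube into its carrier and park the carrier

## Task

A capped sample tube is lying loose on top of the two spring clips of the blue tube carrier. Press it gently down past both orange jaws until it sits fully home in both clips while the carrier stays about where it is, then slide the carrier over the bench, without lifting or tipping it, until its base lies wholly inside the blue tape outline. Leave everything else on the bench where it is.

Things in the scene. Friction and masses are not known exactly. Their poses are not given: they have to be found in the camera images.
- carrier: tube carrier, a loose sled of about 1 kg in all. Blue base plate 190 (its x) x 100 (its y) x 20 high; origin at the centre of the plate's underside. On it a white cradle plate (170 x 88 x 6, underside 39 above the bench) floats on springs: it sinks straight down by about 18 mm under about 5 N, then is hard against its stop. Two fork clips stand on the cradle.
- clip_a (a point): fork clip at carrier x = +50, 14 wide along x: point on the seated tube's axis, 64 above the bench. Black fixed prong at -y (inner face 14.5 away, top 91 above the bench); orange sprung hinged jaw at +y whose round nose (73 to 80 above the bench) overhangs the mouth by 5 and swings outward when the tube is forced past with about 8 to 13 N. The cradle is open between the clips.
- clip_b (a point): the same at the other fork clip, at carrier x = -50
- tube: grey-white thin-walled plastic sample tube, 28 in diameter, 168 long, with an orange cap 32 in diameter and 22 long at its +x end. Origin on the axis, at mid length; x along the axis. At the start it lies along carrier x on top of the two jaw noses, its axis about 87 above the bench. About 90 g. It must not be pressed with more than 50 N.
- tube_cap (a point): point on the tube's axis 50 from its middle towards the cap, just about at one clip
- tube_tail (a point): point on the tube's axis 50 from its middle towards the plain end, just about at the other clip
- seat (a point): middle of the cradle's seat, moving with the cradle: where the tube's axis lies when home (64 above the bench with the cradle up, 46 with it pressed down); axes as the carrier. Home means both tube points within 4 of it in height and sideways.
- dock: parking spot, flat on the bench: outline of blue tape 15 wide, inner edges 230 (its x) x 140 (its y); origin at its centre. Nothing to bump into.
- corner0 (a point): -x -y corner of the carrier's base plate, 10 above its underside
- corner1 (a point): -x +y corner of the carrier's base plate, 10 above its underside
- corner2 (a point): +x -y corner of the carrier's base plate, 10 above its underside
- corner3 (a point): +x +y corner of the carrier's base plate, 10 above its underside
- tip_box: bystander: yellow open pipette-tip box, 90 x 120 x 45; origin at the centre of its underside, do not disturb
- petri: bystander: clear round dish, 94 across, 20 high; origin at the centre of its underside, do not disturb
- slide_box: bystander: green flat slide box, 85 x 170 x 35; origin at the centre of its underside, do not disturb
- beaker: bystander: clear beaker, 72 across, 85 high; origin at the centre of its underside, do not disturb
- bottle: bystander: amber bottle with white cap, 60 across, 130 high; origin at the centre of its underside, do not disturb
- pipette: bystander: white pipette lying flat, about 215 x 40 x 24; origin at the centre of its underside, do not disturb
Things that resemble listed ones, but are neither listed nor needed, are in the scene too. Leave any red or yellow look-alike of the tube alone.

How it is judged:
On the way:
1. the tube is fully home in both clips, the carrier still within 60 mm of where it stood (z of tube_cap in the frame of seat between -0.004 and 0.004 m and y of tube_cap in the frame of seat between -0.004 and 0.004 m and z of tube_tail in the frame of seat between -0.004 and 0.004 m and y of tube_tail in the frame of seat between -0.004 and 0.004 m and x of tube in the frame of seat between -0.012 and 0.012 m and distance of carrier from where it was at the start of the episode below 0.06 m), for 0.2 s.
At the end, for the whole second after the job is handed in: The tube is home in both clips: its axis within 4 mm of the seat in height and sideways at both ends and within 12 mm along it. All four corners of the carrier's base lie inside the tape's inner edge (3 mm allowance), either way round, the carrier flat on the bench, tube and carrier at rest (z of tube_cap in the frame of seat between -0.004 and 0.004 m and y of tube_cap in the frame of seat between -0.004 and 0.004 m and z of tube_tail in the frame of seat between -0.004 and 0.004 m and y of tube_tail in the frame of seat between -0.004 and 0.004 m and x of tube in the frame of seat between -0.012 and 0.012 m and x of corner0 in the frame of dock between -0.118 and 0.118 m and y of corner0 in the frame of dock between -0.073 and 0.073 m and x of corner1 in the frame of dock between -0.118 and 0.118 m and y of corner1 in the frame of dock between -0.073 and 0.073 m and x of corner2 in the frame of dock between -0.118 and 0.118 m and y of corner2 in the frame of dock between -0.073 and 0.073 m and x of corner3 in the frame of dock between -0.118 and 0.118 m and y of corner3 in the frame of dock between -0.073 and 0.073 m and angle between carrier's own z axis and vertical below 0.03 rad and linear speed of each of carrier, tube below 0.01 m/s); the robot touches nothing.
It fails at once if the tube is pressed with more than 50 N (contact force between the fingers and tube above 50 N).
It fails at once if the carrier is lifted or tipped (over 20 mm up or 0.25 rad) (height (world z) of carrier above 0.02 m or angle between carrier's own z axis and vertical above 0.25 rad).
It fails at once if a bystander is moved by more than 30 mm (distance of any of tip_box, petri, slide_box, beaker, bottle, pipette from where it was at the start of the episode above 0.03 m).
It also fails if it takes over 54 s, if anything falls off the work surface, if the arm or the gripper's body presses on something with over 40 N, if the wrist force passes 120 N, or if a joint passes its speed limit or range.

## Robot

A 6-joint arm with a two-finger parallel gripper is mounted at the origin on the work surface. World frame = base frame: x ahead of the robot, y to its left, z up, the work surface at z = 0. Lengths are in m, angles in rad, forces in N, time in s.
With the tool pointing down it reaches from about 0.3 to 0.775 m from the base axis. Payload 14.6 kg.
Tool frame: the origin (TCP) lies at the very end of the fingers, on their centre line; the grasp point (between the pads) lies 19 mm behind it; z points along the fingers, y is the line along which they close (so a half turn about z gives the same grasp; the last joint's range is limited). The gripper opens to 94 mm and grips with 3 to 60 N. Pads are 16 mm wide; open, the fingers measure 119 mm over their backs; the gripper's body (75 mm by 177 mm) begins 78 mm behind the grasp point.
Start: joints at [1.186, 0.3, 1.521, -0, 1.321, -0.067], TCP at [0.172, 0.522, 0.184] pointing down, gripper open.
Joint ranges: [-3.03, 3.03], [-0.79, 2.21], [0.23, 2.52], [-1.04, 4.18], [0, 3.07], [-2.55, 2.55]. Speed limits (rad/s): [2.22, 2.22, 2.57, 3.14, 3.14, 3.14].

## Interface

Orientations are given as [roll, pitch, yaw] about the fixed x, y, z axes, in that order (R = Rz(yaw) Ry(pitch) Rx(roll)).
In Python, from station import ctrl gives the robot as it stands. The module is installed in compiled form; this text tells all that it offers.
- The arm moves only by the tool step_arm, never from a script. Its argument "deltas" is a list of rows, each an object with "dp": the shift along the tool's x, y, z scaled (see below), a list of three; "twist": the turn about the tool's z scaled (see below). In form: [{"dp": [tx, ty, tz], "twist": twist}, ...]. A call has 1 to 12 rows; each row shifts and turns the commanded pose from where the row before left it, along the tool's axes as they then stand; what a row does not reach is not made up. The controller multiplies each number of a shift by 0.04 m and each number of a turn by 4 degrees. A row lasts 1/10 s, in which the tool goes at most 50 mm and 8.59 degrees, less where a joint would pass 70% of its speed; a pose out of reach is approached as far as the arm can. A call with a number of a shift or a turn outside -1 to 1 is refused whole. A call with a gripper value outside its range is refused whole. "gripper" is the opening, from -1 (shut) to 1 (fully open), set as the call begins (left out, the last holds). The fingers move at their own pace and stop on an object; "squeeze" is the grip in N (left out, the last holds). Time passes only in rows, so rows that do not move let the fingers close. It gives the time, the measured TCP pose, the force, the opening and the grip force at its end, in the units of the state.
- ctrl.get_obs(): the state, without advancing time (a new reading comes with each control period).
- ctrl.camera(name): name is "side" or "top"; returns (picture, depth): 384x512x3 uint8, red, green, blue; 384x512 float32, m along the optical axis (not along the pixel's ray), 0 where there is no reading.
- ctrl.get_calibration(name): a dict with "fx", "fy", "cx", "cy" (pixels), "distortion" ([k1, k2, p1, p2, k3] as OpenCV has them; the pictures are not rectified), "world_to_cam" (4x4, takes a point from world to camera coordinates). Camera axes: x right, y down, z forward; pixel columns grow to the right and rows downward; lengths in m; the calibration is good to about 2 mm. A picture is of the moment at which its call begins. get_calibration takes no time and is no camera call.
- ctrl.hand_in(): hands the job in; it is judged then, once.
Trained networks look in the newest picture that a camera, given by its name, has taken for a name from the list of things; names that differ only in an ending like _2 or _b are one class to them, and where a whole thing is asked for, a point or a joint stands for the part that bears it (a point fixed in the world has none). Each returns a list of dicts, best first, with "conf" (0 to 1); they miss things now and then, are a little off and sometimes report something else, mostly with a low value. They report only what shows in the picture. A call takes as long as a camera call. They do not tell look-alikes from the thing itself.
- ctrl.spot_in(camera, label): "rect" ([left, top, right, bottom] as shares, 0 to 1, of the picture: columns of its width, rows of its height, round what is visible of it).
- ctrl.cut_out(camera, label): "pixels" (384x512 bool, what is visible of it) and "rect" ([left, top, right, bottom] as shares, 0 to 1, of the picture: columns of its width, rows of its height, round what is visible of it).
The state is a dict: "time_s": time; "qpos": joint angles; "joint_vel": joint speeds; "tau": joint torques, N m; "ee_pos": TCP position; "eef_rot": TCP orientation; "force": force on the tool from outside, world axes, zero at the start; "moment": the same for the moment, N m; "grip_width": finger opening in m; "grip_force": force on a finger pad.
Only numpy, scipy, OpenCV 4.12 (cv2) and the standard library are available. Lean on these libraries where they do the work, as an engineer would, in place of code of your own. Each camera call takes 0.05 s, during which the arm holds its last target. There are 200 camera calls.

## Working session

There is one attempt and no reset: what is moved stays moved. The work goes in short steps, Python scripts to look and compute and a tool call to move; the robot and the scene stay as the last step left them, time stands still between calls to the robot, and variables do not carry over. Pictures are saved under pics/ and viewed, at most 10 in all, crops included, and the job is handed in when it is done.

Besides the shell and the picture viewer there is one more tool, called after "Request:" as name(argument=value, ...), one argument or row to a line, values as JSON. step_arm: Moves the arm, as the interface text tells. Its arguments: {"type":"object","properties":{"deltas":{"type":"array"},"gripper":{"type":"number"},"squeeze":{"type":"number"}},"required":["deltas"]}

```bash
mkdir -p pics
cat > h.py <<'E'
import numpy as np, cv2
from station import ctrl
def cal(n):
    c=ctrl.get_calibration(n); K=np.array([[c['fx'],0,c['cx']],[0,c['fy'],c['cy']],[0,0,1.]])
    return K,np.array(c['distortion'],float),np.array(c['world_to_cam'])
def cloud(n,depth,mask):
    K,D,T=cal(n); v,u=np.nonzero(mask&(depth>0)); z=depth[v,u]
    p=cv2.undistortPoints(np.c_[u,v].astype(np.float64)[:,None],K,D)[:,0]
    P=np.c_[p*z[:,None],z]; return (P-T[:3,3])@T[:3,:3], u, v
def save(n,im): cv2.imwrite('pics/'+n,im[:,:,::-1])
E
python3 - <<'E'
from h import *
for n in('side','top'):
    im,d=ctrl.camera(n); save(n+'0.png',im); np.savez(n+'0.npz',im=im,d=d)
    for l in('carrier','tube','dock','clip_a'):
        for r in ctrl.cut_out(n,l)[:3]:
            P,u,v=cloud(n,d,r['pixels'])
            if len(P): print(n,l,round(r['conf'],2),[int(x) for x in np.array(r['rect'])*[512,384,512,384]],np.median(P,0).round(3),P.min(0).round(3),P.max(0).round(3),cv2.minAreaRect(P[:,:2].astype(np.float32)))
    print(cal(n)[2].round(3).tolist())
print(ctrl.get_obs())
E
```

```text
side carrier 0.94 [253, 244, 314, 270] [ 0.512 -0.242  0.041] [ 0.421 -0.292 -0.004] [ 0.621 -0.126  0.094] ((0.5254201292991638, -0.21076920628547668), (0.12017585337162018, 0.19174033403396606), 70.88382720947266)
side carrier 0.15 [281, 136, 295, 163] [0.745 0.213 0.064] [ 0.723  0.195 -0.007] [0.779 0.342 0.132] ((0.7503905296325684, 0.2690373659133911), (0.14710035920143127, 0.05149504542350769), 88.11195373535156)
side tube 0.76 [192, 266, 228, 303] [ 0.264 -0.248  0.026] [ 0.229 -0.317  0.005] [ 0.3   -0.155  0.037] ((0.2634900212287903, -0.2340705841779709), (0.031103381887078285, 0.1670786738395691), 17.886215209960938)
side tube 0.74 [159, 144, 199, 167] [0.36  0.408 0.017] [ 0.272  0.344 -0.005] [0.419 0.513 0.031] ((0.3510245978832245, 0.43882423639297485), (0.05195428058505058, 0.20392416417598724), 35.63296890258789)
side tube 0.7 [256, 234, 310, 247] [ 0.531 -0.226  0.095] [ 0.443 -0.258  0.042] [ 0.608 -0.194  0.105] ((0.5240928530693054, -0.2252017855644226), (0.03283319249749184, 0.16647033393383026), 77.55732727050781)
side dock 0.75 [202, 150, 276, 193] [ 0.559  0
[... 2681 characters left out ...]
, 1.229], [0.0, 0.0, 0.0, 1.0]]
{'time_s': 0.5, 'qpos': array([ 1.18642658e+00,  2.99888027e-01,  1.52104925e+00, -2.82275535e-05,
        1.32071213e+00, -6.65720189e-02]), 'joint_vel': array([ 0.00052352, -0.00265345, -0.00076886,  0.00059808,  0.00070736,
        0.0022158 ]), 'tau': array([-1.50726242e-03, -5.31358552e+01, -3.52729118e+01,  7.07540126e-02,
        2.14383745e-02, -2.32216559e-05]), 'ee_pos': array([0.17184393, 0.52242784, 0.1844313 ]), 'eef_rot': array([-3.14153420e+00,  2.35129360e-05,  2.82380192e+00]), 'force': array([ 0.92582958, -0.39151919, -0.1312057 ]), 'moment': array([-0.01370504, -0.01989967, -0.0240582 ]), 'grip_force': 0.0, 'grip_width': 0.09370979006102817}
```

View pics/top0.png

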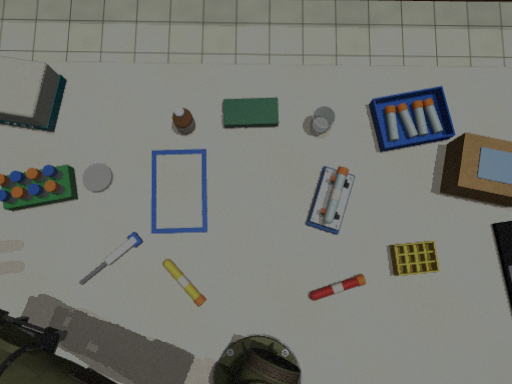

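View pics/side0.png

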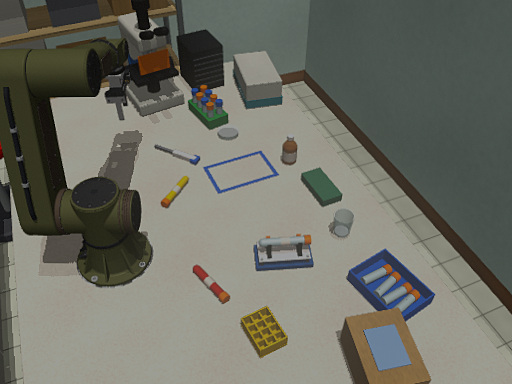

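Top view: the carrier with its tube is at px (330,199), cap at (342,170), and the dock at (180,190). The red tube at (337,288) and the yellow tube at (184,282) are look-alikes. The lane between carrier and dock is clear. Next I refine the poses.

```bash
cat >> h.py <<'E'
def pose(tag, save_as=None, x0=None):
    A=[];C=[]
    for n in('top','side'):
        im,d=ctrl.camera(n); 
        if save_as: save(save_as+n+'.png',im)
        P,u,v=cloud(n,d,np.ones(d.shape,bool)); A.append(P); C.append(im[v,u].astype(int))
    return A,C
def line(P):
    m=np.median(P,0); w,V=np.linalg.eigh(np.cov((P-m).T)); a=V[:,-1]; return a
def report(A,C,cx,cy):
    for k,(P,c) in enumerate(zip(A,C)):
        near=np.hypot(P[:,0]-cx,P[:,1]-cy)<.13
        hue=cv2.cvtColor(c[None].astype(np.uint8),cv2.COLOR_RGB2HSV)[0].astype(int)
        blue=(hue[:,0]>100)&(hue[:,0]<125)&(hue[:,1]>110)
        b=P[near&blue&(P[:,2]<.035)]; r=cv2.minAreaRect(b[:,:2].astype(np.float32))
        t=P[near&(P[:,2]>.052)&(hue[:,1]<60)&(hue[:,2]>110)]
        o=P[near&(P[:,2]>.052)&(hue[:,1]>130)&(hue[:,0]<25)]
        print(k,'base n',len(b),np.round(r[0],4),np.round(r[1],3),round(r[2],1))
        if len(t)>5:
            z=np.percentile(t[:,2],[50,90]); a=line(t[:,:2]); a=a*np.sign(a[0]); s=t[:,:2]@a
            print(' tube n',len(t),'med',np.median(t,0).round(4),'z',z.round(4),'ang',np.degrees(np.arctan2(a[1],a[0])).round(1),'len',(s.max()-s.min()).round(3),'mid',((s.max()+s.min())/2*a+np.median(t[:,:2]-np.outer(s,a),0)).round(4))
            for lo,hi in((-.09,-.03),(-.03,.03),(.03,.09)):
                q=t[(s-np.median(s)>lo)&(s-np.median(s)<hi)]
                if len(q): print('   seg z90',np.percentile(q[:,2],[50,90]).round(4))
        print(' orange',len(o),np.median(o,0).round(4) if len(o) else '')
E
python3 - <<'E'
from h import *
A,C=pose('a'); report(A,C,.525,-.22)
for P,c in zip(A,C):
    hue=cv2.cvtColor(c[None].astype(np.uint8),cv2.COLOR_RGB2HSV)[0].astype(int)
    m=(hue[:,0]>100)&(hue[:,0]<130)&(hue[:,1]>100)&(np.abs(P[:,0]-.548)<.18)&(np.abs(P[:,1]-.243)<.12)&(P[:,2]<.01)
    print('dock',cv2.minAreaRect(P[m][:,:2].astype(np.float32)))
    # outlines of bystanders: anything above z=.1 near lane
    m=(P[:,2]>.02)&(P[:,0]>.38)&(P[:,0]<.75)&(P[:,1]>-.1)&(P[:,1]<.4); print('lane stuff',m.sum(),P[m].min(0).round(3) if m.any() else'',P[m].max(0).round(3) if m.any() else '')
E
```

```text
0 base n 182 [ 0.5221 -0.2173] [0.094 0.185] 72.7
 tube n 388 med [ 0.518  -0.2199  0.0989] z [0.0989 0.1028] ang -17.4 len 0.159 mid [ 0.5222 -0.2209]
   seg z90 [0.0987 0.1023]
   seg z90 [0.0991 0.1031]
   seg z90 [0.0989 0.1023]
 orange 98 [ 0.5911 -0.2334  0.0963]
1 base n 150 [ 0.5229 -0.2248] [0.096 0.188] 68.2
 tube n 311 med [ 0.516  -0.2206  0.0955] z [0.0955 0.1   ] ang -17.3 len 0.156 mid [ 0.5179 -0.222 ]
   seg z90 [0.0967 0.1002]
   seg z90 [0.0946 0.1   ]
   seg z90 [0.0957 0.0997]
 orange 64 [ 0.5932 -0.2455  0.0952]
dock ((0.5507426261901855, 0.2443881630897522), (0.26062434911727905, 0.1674012988805771), 2.5547406673431396)
lane stuff 423 [0.382 0.062 0.02 ] [0.75  0.4   0.132]
dock ((0.5379596948623657, 0.26288682222366333), (0.29110413789749146, 0.20295509696006775), 2.7328591346740723)
lane stuff 226 [0.38  0.027 0.02 ] [0.75  0.397 0.131]
```

Request:
step_arm(
  deltas=[
    {"dp":[-0.64,-0.68,0]},
    {"dp":[-0.64,-0.68,0]},
    {"dp":[-0.64,-0.68,0]},
    {"dp":[-0.64,-0.68,0]},
    {"dp":[-0.64,-0.68,0]},
    {"dp":[-0.64,-0.68,0]},
    {"dp":[-0.64,-0.68,0]},
    {"dp":[-0.64,-0.68,0]},
    {"dp":[-0.64,-0.68,0]},
    {"dp":[-0.64,-0.68,0]},
    {"dp":[-0.64,-0.68,0]},
  ],
  gripper=-0.06,
)

```text
invalid input at $.deltas[0]: expected keys dp, twist
```

Request:
step_arm(
  deltas=[
    {"dp":[-0.64,-0.68,0]},
    {"dp":[-0.64,-0.68,0]},
    {"dp":[-0.64,-0.68,0]},
    {"dp":[-0.64,-0.68,0]},
    {"dp":[-0.64,-0.68,0]},
    {"dp":[-0.64,-0.68,0]},
    {"dp":[-0.64,-0.68,0]},
    {"dp":[-0.64,-0.68,0]},
    {"dp":[-0.64,-0.68,0]},
    {"dp":[-0.64,-0.68,0]},
    {"dp":[-0.64,-0.68,0]},
  ],
)

```text
invalid input at $.deltas[0]: expected keys dp, twist
```

Request:
step_arm(
  deltas=[
    {"dp":[0,0,0],"twist":1},
    {"dp":[0,0,0],"twist":1},
    {"dp":[0,0,0],"twist":1},
    {"dp":[0,0,0],"twist":1},
    {"dp":[0,0,0],"twist":1},
    {"dp":[0,0,0],"twist":1},
    {"dp":[0,0,0],"twist":1},
    {"dp":[0,0,0],"twist":1},
    {"dp":[0,0,0],"twist":1},
    {"dp":[0,0,0],"twist":1},
    {"dp":[0,0,0],"twist":1},
  ],
)

```text
time_s: 1.7
ee_pos: [0.1719, 0.5224, 0.1845]
eef_rot: [3.142, -0.0, 2.053]
force: [0.1, 0.1, 0.6]
grip_width: 0.0939
grip_force: 0.0
```

Request:
step_arm(
  deltas=[
    {"dp":[0,0,0],"twist":1},
    {"dp":[0,0,0],"twist":1},
    {"dp":[0,0,0],"twist":1},
    {"dp":[0,0,0],"twist":1},
    {"dp":[0,0,0],"twist":1},
    {"dp":[0,0,0],"twist":1},
    {"dp":[0,0,0],"twist":1},
    {"dp":[0,0,0],"twist":1},
    {"dp":[0,0,0],"twist":1},
    {"dp":[0,0,0],"twist":1},
    {"dp":[0,0,0],"twist":1},
    {"dp":[0,0,0],"twist":0.3},
  ],
)

```text
time_s: 2.9
ee_pos: [0.1719, 0.5224, 0.1845]
eef_rot: [3.142, -0.0, 1.265]
force: [-0.4, 0.0, -0.5]
grip_width: 0.094
grip_force: 0.0
```

Request:
step_arm(
  deltas=[
    {"dp":[-0.686,0.634,0],"twist":0},
    {"dp":[-0.686,0.634,0],"twist":0},
    {"dp":[-0.686,0.634,0],"twist":0},
    {"dp":[-0.686,0.634,0],"twist":0},
    {"dp":[-0.686,0.634,0],"twist":0},
    {"dp":[-0.686,0.634,0],"twist":0},
    {"dp":[-0.686,0.634,0],"twist":0},
    {"dp":[-0.686,0.634,0],"twist":0},
    {"dp":[-0.686,0.634,0],"twist":0},
    {"dp":[-0.686,0.634,0],"twist":0},
    {"dp":[-0.686,0.634,0],"twist":0},
  ],
  gripper=-0.06,
)

```text
time_s: 4.0
ee_pos: [0.3482, 0.1496, 0.1847]
eef_rot: [3.141, -0.0, 1.268]
force: [0.1, 0.5, -0.5]
grip_width: 0.044
grip_force: 0.0
```

Request:
step_arm(
  deltas=[
    {"dp":[-0.686,0.634,0],"twist":0},
    {"dp":[-0.686,0.634,0],"twist":0},
    {"dp":[-0.686,0.634,0],"twist":0},
    {"dp":[-0.686,0.634,0],"twist":0},
    {"dp":[-0.686,0.634,0],"twist":0},
    {"dp":[-0.686,0.634,0],"twist":0},
    {"dp":[-0.686,0.634,0],"twist":0},
    {"dp":[-0.686,0.634,0],"twist":0},
    {"dp":[-0.686,0.634,0],"twist":0},
    {"dp":[-0.686,0.634,0],"twist":0},
    {"dp":[-0.686,0.634,0],"twist":0},
    {"dp":[0,0,0],"twist":0},
  ],
)

```text
time_s: 5.2
ee_pos: [0.5242, -0.2236, 0.1836]
eef_rot: [-3.141, 0.0, 1.265]
force: [-1.0, 0.2, 0.1]
grip_width: 0.044
grip_force: 0.0
```

Request:
step_arm(
  deltas=[
    {"dp":[0.03,0,0.6],"twist":0},
    {"dp":[0,0,0.6],"twist":0},
    {"dp":[0,0,0.5],"twist":0},
    {"dp":[0,0,0.2],"twist":0},
    {"dp":[0,0,0],"twist":0},
  ],
)

```text
time_s: 5.7
ee_pos: [0.5236, -0.2188, 0.1079]
eef_rot: [-3.14, -0.0, 1.268]
force: [-0.2, 0.2, 0.3]
grip_width: 0.044
grip_force: 0.0
```

Run:
```python
from h import *
ims=[]
for n,r in(('top',(290,130,380,250)),('side',(230,190,340,290))):
    im,d=ctrl.camera(n); x0,y0,x1,y1=r; ims.append(cv2.resize(im[y0:y1,x0:x1],(390,500),interpolation=cv2.INTER_CUBIC))
save('press.png',np.hstack(ims))
```

```text
(no output)
```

View pics/press.png

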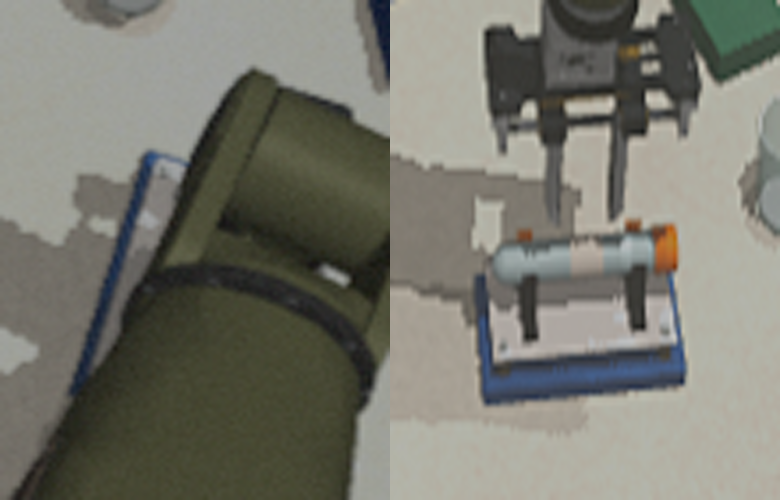

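The fingers hang midway between the clips, but they look slightly high or behind the tube. I'll check this by projection.

Run:
```python
from h import *
K,D,T=cal('side'); o=ctrl.get_obs(); p=o['ee_pos']; y=o['eef_rot'][2]; print(p)
ty=np.array([np.sin(y),-np.cos(y),0]); tx=np.array([np.cos(y),np.sin(y),0])
pts=[p+s*.028*ty+q*.008*tx for s in(-1,1) for q in(-1,1)]+[np.array([.522,-.221,.087])+s*.05*ty+np.array([0,0,0]) for s in(-1,1)]
uv=cv2.projectPoints(np.array(pts),cv2.Rodrigues(T[:3,:3])[0],T[:3,3],K,D)[0][:,0]
print(((uv-[230,190])*[390/110,5]+[390,0]).round(0))
im,d=ctrl.camera('side'); P,u,v=cloud('side',d,np.ones(d.shape,bool))
q=P-p; m=(np.abs(q[:,0])<.06)&(np.abs(q[:,1])<.05)&(q[:,2]>-.012)&(q[:,2]<.03)
for a,b,c in zip(q[m]@tx,q[m]@ty,q[m][:,2]): print(round(a*1e3),round(b*1e3),round(c*1e3),end=' | ')
```

```text
[ 0.52437784 -0.21935667  0.10950513]
[[552. 245.]
 [550. 226.]
 [614. 239.]
 [611. 220.]
 [525. 263.]
 [634. 253.]]
6 21 28 | 0 20 30 | -3 20 27 | -3 20 24 | -8 26 29 | -7 29 26 | -10 32 30 | -6 -34 27 | -6 -25 27 | -7 23 23 | -7 26 22 | -10 29 25 | -9 -31 25 | -7 -28 22 | -12 -25 29 | -9 23 20 | 8 1 -12 | 6 4 -10 | 5 7 -9 | 7 11 -12 | 5 14 -10 | 6 17 -11 | 3 20 -8 | 5 30 -11 | 5 33 -11 | 5 36 -11 | 3 39 -10 | 3 46 -10 | 3 49 -11 | 1 55 -9 | 1 59 -10 | 6 -32 -11 | 1 -23 -6 | 4 -16 -10 | 4 -9 -11 | 3 -3 -11 | 3 0 -10 | 1 3 -9 | 3 7 -11 | 1 13 -10 | 1 16 -10 | 2 20 -11 | 0 29 -10 | 0 32 -10 | 1 36 -12 | -1 39 -10 | 0 45 -12 | -2 52 -11 | -3 61 -10 | 5 -61 -12 | 2 -52 -9 | 3 -48 -11 | 3 -45 -12 | -1 -42 -7 | -1 -33 -7 | -1 -29 -9 | 1 -22 -11 | -2 -16 -9 | -1 -7 -10 | -3 3 -9 | -4 6 -8 | -3 16 -10 | -3 22 -11 | -4 25 -10 | -5 28 -10 | -4 32 -10 | -8 38 -7 | -5 48 -12 | -6 64 -11 | -2 -62 -9 | -2 -58 -10 | -1 -55 -11 | -1 -42 -12 | -5 -36 -8 | -2 -33 -12 | -5 -1 -11 | -6 9 -11 | -6 12 -12 | -7 25 -11 | -10 34 -9 | -10 47 -11 | -11 54 -10 | -4 -58 -12 | -8 -53 -8 | -6 -49 -10 | -5 -46 -12 | -8 -43 -9 | -8 -30 -10 | -7 -27 -12 | -8 -17 -11 | -10 -8 -10 | -14 30 -9 | -17 65 -9 | -11 -53 -9 | -13 -18 -10 | -12 -14 -12 | -15 4 -10 | -14 8 -11 |
```

The geometry agrees: crest and finger centre line are within 2 mm. Pressing slowly.

Request:
step_arm(
  deltas=[
    {"dp":[-0.02,0,0.1],"twist":0},
    {"dp":[0,0,0.1],"twist":0},
    {"dp":[0,0,0.05],"twist":0},
    {"dp":[0,0,0.05],"twist":0},
    {"dp":[0,0,0.05],"twist":0},
    {"dp":[0,0,0.05],"twist":0},
    {"dp":[0,0,0],"twist":0},
  ],
)

```text
time_s: 6.55
ee_pos: [0.5236, -0.2201, 0.0922]
eef_rot: [-3.141, -0.0, 1.267]
force: [-0.6, 0.2, 0.1]
grip_width: 0.0442
grip_force: 0.0
```

Request:
step_arm(
  deltas=[
    {"dp":[0,0,0.05],"twist":0},
    {"dp":[0,0,0.05],"twist":0},
    {"dp":[0,0,0.05],"twist":0},
    {"dp":[0,0,0.05],"twist":0},
    {"dp":[0,0,0],"twist":0},
  ],
)

```text
time_s: 7.05
ee_pos: [0.5236, -0.22, 0.0841]
eef_rot: [-3.141, -0.0, 1.267]
force: [0.3, 0.5, 0.0]
grip_width: 0.0445
grip_force: 0.0
```

No force at 84 mm is suspicious, so I look.

Run:
```python
from h import *
im,d=ctrl.camera('side'); save('press2.png',cv2.resize(im[195:285,235:335],(800,600),interpolation=cv2.INTER_CUBIC))
print(ctrl.get_obs())
P,u,v=cloud('side',d,np.ones(d.shape,bool)); o=ctrl.get_obs(); p=o['ee_pos']; y=o['eef_rot'][2]
ty=np.array([np.sin(y),-np.cos(y),0]); tx=np.array([np.cos(y),np.sin(y),0])
q=P-p; a=q@tx; b=q@ty
for lo in range(-90,90,15):
    m=(np.abs(a)<.02)&(b*1e3>lo)&(b*1e3<lo+15)&(P[:,2]>.06)&(P[:,2]<.11); print(lo,m.sum(),(np.percentile(P[m][:,2],[50,90]).round(4),np.median(a[m]).round(4)) if m.sum() else'')
```

```text
{'time_s': 7.1, 'qpos': array([-4.62344932e-01,  4.39320217e-01,  1.57556531e+00,  1.45723864e-06,
        1.12696994e+00, -1.58532396e-01]), 'joint_vel': array([ 3.74341842e-04, -2.92136256e-03, -3.19216448e-03, -7.04303006e-05,
        2.19633368e-03, -7.57318099e-04]), 'tau': array([-2.77458937e-03, -5.76843882e+01, -3.20199180e+01,  6.35093241e-02,
       -7.86059943e-03, -5.89206593e-05]), 'ee_pos': array([ 0.52367695, -0.22009243,  0.08428867]), 'eef_rot': array([-3.14133335e+00, -4.27890008e-05,  1.26698316e+00]), 'force': array([ 1.00992891, -0.21920312,  0.81786306]), 'moment': array([-0.06602947,  0.06864717, -0.043717  ]), 'grip_force': 0.0, 'grip_width': 0.043946986129458555}
-90 16 (array([0.0909, 0.0965]), np.float64(-0.0022))
-75 42 (array([0.0951, 0.0998]), np.float64(-0.0062))
-60 56 (array([0.0908, 0.0982]), np.float64(-0.0104))
-45 39 (array([0.0944, 0.0999]), np.float64(-0.0065))
-30 35 (array([0.0919, 0.0986]), np.float64(-0.0079))
-15 39 (array([0.0935, 0.0979]), np.float64(-0.0064))
0 40 (array([0.0953, 0.0998]), np.float64(-0.0057))
15 39 (array([0.0924, 0.1   ]), np.float64(-0.0081))
30 40 (array([0.094 , 0.0999]), np.float64(-0.0081))
45 55 (array([0.0915, 0.0985]), np.float64(-0.01))
60 43 (array([0.0949, 0.0996]), np.float64(-0.0072))
75 29 (array([0.0962, 0.1012]), np.float64(-0.0043))
```

View pics/press2.png

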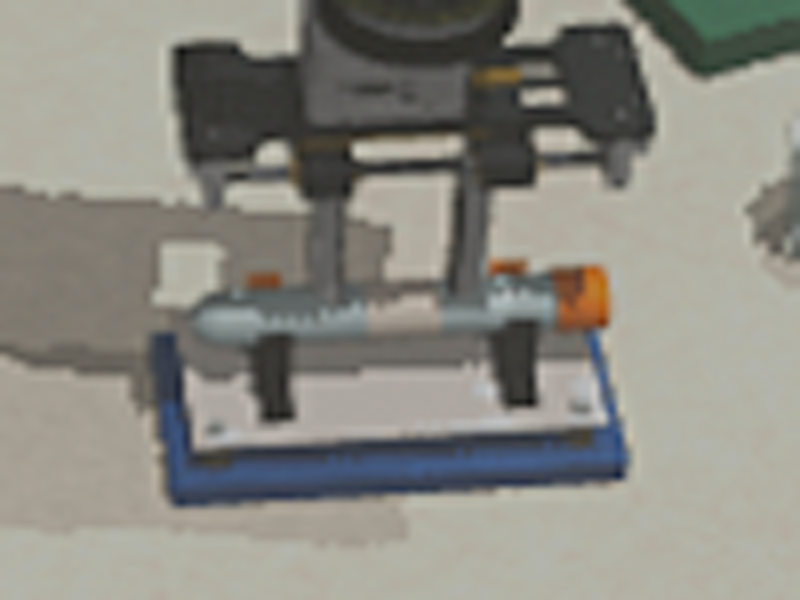

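The finger ends appear at the tube's top edge, at about (325,295) and (465,298). Depth puts the lowest finger points about 18 mm above the reported TCP, and the tube is still at its original height. So contact should be imminent; I continue gently and watch the force.

Request:
step_arm(
  deltas=[
    {"dp":[0,0,0.05],"twist":0},
    {"dp":[0,0,0.05],"twist":0},
    {"dp":[0,0,0.05],"twist":0},
    {"dp":[0,0,0],"twist":0},
  ],
)

```text
time_s: 7.5
ee_pos: [0.5238, -0.2201, 0.0783]
eef_rot: [3.142, -0.0, 1.267]
force: [-0.7, -0.4, 2.0]
grip_width: 0.0445
grip_force: 0.8
```

Request:
step_arm(
  deltas=[
    {"dp":[0,0,0.05],"twist":0},
    {"dp":[0,0,0.05],"twist":0},
    {"dp":[0,0,0],"twist":0},
  ],
)

```text
time_s: 7.8
ee_pos: [0.5238, -0.2202, 0.0743]
eef_rot: [3.141, 0.0, 1.267]
force: [1.0, 0.0, 2.7]
grip_width: 0.044
grip_force: 1.2
```

```bash
cat > look.py <<'E'
from h import *
import sys
im,d=ctrl.camera('side'); save(sys.argv[1],cv2.resize(im[195:285,235:335],(800,600),interpolation=cv2.INTER_CUBIC))
P,u,v=cloud('side',d,np.ones(d.shape,bool)); o=ctrl.get_obs(); p=o['ee_pos']; y=o['eef_rot'][2]
print(p,o['force'],o['moment'],o['grip_width'])
ty=np.array([np.sin(y),-np.cos(y),0]); tx=np.array([np.cos(y),np.sin(y),0])
q=P-p; a=q@tx; b=q@ty
for lo in range(-90,90,30):
    m=(np.abs(a)<.02)&(b*1e3>lo)&(b*1e3<lo+30)&(P[:,2]>.055)&(P[:,2]<.11); m2=(a<-.025)&(a>-.04)&(b*1e3>lo)&(b*1e3<lo+30)
    print(lo,m.sum(),np.percentile(P[m][:,2],[50,75,90]).round(4) if m.sum() else'','cradle z',np.median(P[m2][:,2]).round(4))
E
python3 look.py press3.png
```

```text
[ 0.52379428 -0.220133    0.07441449] [0.19849621 0.2018628  2.53061215] [-0.05264285  0.10032987 -0.04680099] 0.04403720135344909
-90 56 [0.0882 0.0908 0.092 ] cradle z 0.2276
-60 98 [0.0887 0.0922 0.0948] cradle z 0.2015
-30 80 [0.088  0.0917 0.0957] cradle z 0.2717
0 84 [0.0898 0.0937 0.0977] cradle z 0.2132
30 94 [0.0865 0.0907 0.0933] cradle z 0.0446
60 72 [0.0903 0.0934 0.0951] cradle z 0.2014
```

Contact confirmed: about 2.5 N, and the tube and cradle have sunk about 8 mm. The effective tips are about 17.5 mm above the reported TCP, so home with the cradle down should read ee z ≈ 0.043.

Request:
step_arm(
  deltas=[
    {"dp":[0,0,0.05],"twist":0},
    {"dp":[0,0,0.05],"twist":0},
    {"dp":[0,0,0.05],"twist":0},
    {"dp":[0,0,0.05],"twist":0},
    {"dp":[0,0,0],"twist":0},
  ],
)

```text
time_s: 8.35
ee_pos: [0.5238, -0.2201, 0.0663]
eef_rot: [3.142, 0.0, 1.267]
force: [-0.3, -0.4, 4.3]
grip_width: 0.0444
grip_force: 2.0
```

Request:
step_arm(
  deltas=[
    {"dp":[0,0,0.05],"twist":0},
    {"dp":[0,0,0.05],"twist":0},
    {"dp":[0,0,0],"twist":0},
  ],
)

```text
time_s: 8.65
ee_pos: [0.5238, -0.2202, 0.0623]
eef_rot: [3.141, 0.0, 1.267]
force: [-0.4, 0.3, 4.2]
grip_width: 0.044
grip_force: 2.4
```

Request:
step_arm(
  deltas=[
    {"dp":[0,0,0.05],"twist":0},
    {"dp":[0,0,0],"twist":0},
  ],
)

```text
time_s: 8.85
ee_pos: [0.5239, -0.2203, 0.0608]
eef_rot: [3.141, 0.0, 1.267]
force: [-0.8, -0.7, 6.9]
grip_width: 0.0443
grip_force: 3.6
```

Request:
step_arm(
  deltas=[
    {"dp":[0,0,0.05],"twist":0},
    {"dp":[0,0,0],"twist":0},
  ],
)

```text
time_s: 9.05
ee_pos: [0.5243, -0.2205, 0.0597]
eef_rot: [3.14, 0.001, 1.267]
force: [-2.6, 0.3, 14.9]
grip_width: 0.0442
grip_force: 7.6
```

Request:
step_arm(
  deltas=[
    {"dp":[0,0,0.04],"twist":0},
    {"dp":[0,0,0],"twist":0},
  ],
)

```text
time_s: 9.25
ee_pos: [0.5246, -0.2206, 0.0584]
eef_rot: [3.139, 0.001, 1.267]
force: [-1.3, 0.3, 14.6]
grip_width: 0.0441
grip_force: 7.8
```

Request:
step_arm(
  deltas=[
    {"dp":[0,0,0.03],"twist":0},
    {"dp":[0,0,0],"twist":0},
  ],
)

```text
time_s: 9.45
ee_pos: [0.5248, -0.2207, 0.0573]
eef_rot: [3.138, 0.001, 1.267]
force: [-0.1, 0.1, 16.3]
grip_width: 0.0445
grip_force: 8.2
```

Request:
step_arm(
  deltas=[
    {"dp":[0,0,0.03],"twist":0},
    {"dp":[0,0,0],"twist":0},
  ],
)

```text
time_s: 9.65
ee_pos: [0.5249, -0.2207, 0.0561]
eef_rot: [3.138, 0.001, 1.267]
force: [1.3, -0.3, 15.2]
grip_width: 0.0443
grip_force: 7.5
```

Jaws are yielding at a steady ~15 N. Continuing.

Request:
step_arm(
  deltas=[
    {"dp":[0,0,0.05],"twist":0},
    {"dp":[0,0,0.05],"twist":0},
    {"dp":[0,0,0],"twist":0},
  ],
)

```text
time_s: 9.95
ee_pos: [0.5248, -0.2205, 0.0514]
eef_rot: [3.139, 0.0, 1.267]
force: [3.5, -0.2, 9.1]
grip_width: 0.0439
grip_force: 4.2
```

Request:
step_arm(
  deltas=[
    {"dp":[0,0,0.05],"twist":0},
    {"dp":[0,0,0],"twist":0},
  ],
)

```text
time_s: 10.15
ee_pos: [0.5245, -0.2204, 0.049]
eef_rot: [3.139, 0.0, 1.267]
force: [3.3, -0.4, 5.1]
grip_width: 0.0443
grip_force: 2.9
```

Request:
step_arm(
  deltas=[
    {"dp":[0,0,0.05],"twist":0},
    {"dp":[0,0,0],"twist":0},
  ],
)

```text
time_s: 10.35
ee_pos: [0.5239, -0.2202, 0.0465]
eef_rot: [3.141, 0.0, 1.267]
force: [1.2, -0.0, 3.6]
grip_width: 0.0442
grip_force: 1.7
```

Past the noses. Pressing on to the seat.

Request:
step_arm(
  deltas=[
    {"dp":[0,0,0.05],"twist":0},
    {"dp":[0,0,0.05],"twist":0},
    {"dp":[0,0,0],"twist":0},
  ],
)

```text
time_s: 10.65
ee_pos: [0.5237, -0.22, 0.0421]
eef_rot: [-3.141, -0.0, 1.267]
force: [0.4, 1.2, 4.5]
grip_width: 0.0441
grip_force: 2.2
```

Request:
step_arm(
  deltas=[
    {"dp":[0,0,0.05],"twist":0},
    {"dp":[0,0,0],"twist":0},
  ],
)

```text
time_s: 10.85
ee_pos: [0.5236, -0.2201, 0.0402]
eef_rot: [-3.141, -0.0, 1.267]
force: [-1.1, -0.4, 5.4]
grip_width: 0.0442
grip_force: 2.4
```

Request:
step_arm(
  deltas=[
    {"dp":[0,0,0.03],"twist":0},
    {"dp":[0,0,0],"twist":0},
  ],
)

```text
time_s: 11.05
ee_pos: [0.5237, -0.2201, 0.0392]
eef_rot: [-3.141, -0.0, 1.267]
force: [-0.0, 0.2, 4.4]
grip_width: 0.0443
grip_force: 2.5
```

Request:
step_arm(
  deltas=[
    {"dp":[0,0,0.04],"twist":0},
    {"dp":[0,0,0],"twist":0},
  ],
)

```text
time_s: 11.25
ee_pos: [0.5239, -0.2202, 0.0387]
eef_rot: [3.141, 0.0, 1.267]
force: [-3.5, 2.3, 16.0]
grip_width: 0.044
grip_force: 7.5
```

Request:
step_arm(
  deltas=[
    {"dp":[0,0,0.03],"twist":0},
    {"dp":[0,0,0],"twist":0},
  ],
)

```text
time_s: 11.45
ee_pos: [0.5243, -0.2204, 0.0384]
eef_rot: [3.14, 0.0, 1.267]
force: [-7.4, 3.1, 23.6]
grip_width: 0.0441
grip_force: 12.0
```

Request:
step_arm(
  deltas=[
    {"dp":[0,0,0.03],"twist":0},
    {"dp":[0,0,0],"twist":0},
  ],
)

```text
time_s: 11.65
ee_pos: [0.5248, -0.2206, 0.0382]
eef_rot: [3.138, 0.001, 1.267]
force: [-7.7, 4.5, 31.8]
grip_width: 0.0442
grip_force: 16.2
```

Hard stop at ee 0.0385, matching the predicted home height at 32 N. Retreat upward, open, and back off to the −y side, then check the seating.

Request:
step_arm(
  deltas=[
    {"dp":[0,0,-0.1],"twist":0},
    {"dp":[0,0,-0.2],"twist":0},
    {"dp":[0,0,-0.3],"twist":0},
    {"dp":[0,0,-0.7],"twist":0},
    {"dp":[0,0,-1],"twist":0},
    {"dp":[0,0,0],"twist":0},
  ],
)

```text
time_s: 12.25
ee_pos: [0.5254, -0.221, 0.1324]
eef_rot: [3.135, 0.001, 1.267]
force: [-0.8, -0.7, 0.3]
grip_width: 0.0441
grip_force: 0.0
```

Request:
step_arm(
  deltas=[
    {"dp":[-0.8,0,0],"twist":0},
    {"dp":[-0.8,0,0],"twist":0},
    {"dp":[-0.8,0,0],"twist":0},
    {"dp":[0,0,0],"twist":0},
  ],
  gripper=1,
)

```text
time_s: 12.65
ee_pos: [0.4935, -0.3143, 0.1268]
eef_rot: [-3.14, 0.0, 1.264]
force: [-0.3, 0.3, -1.1]
grip_width: 0.0731
grip_force: 0.0
```

Run:
```python
from h import *
print(ctrl.get_obs()['ee_pos'])
A,C=pose('b'); report(A,C,.525,-.22)
im,d=ctrl.camera('side'); a=cv2.resize(im[195:285,235:335],(400,360),interpolation=cv2.INTER_CUBIC)
im,d=ctrl.camera('top'); b=cv2.resize(im[150:250,280:380],(360,360),interpolation=cv2.INTER_CUBIC)
save('seated.png',np.hstack([a,b]))
```

```text
[ 0.49347594 -0.31431307  0.12675167]
0 base n 185 [ 0.5163 -0.179 ] [0.205 0.085] 9.6
 tube n 313 med [ 0.5275 -0.2217  0.0767] z [0.0767 0.0804] ang -19.1 len 0.166 mid [ 0.5242 -0.2207]
   seg z90 [0.076  0.0798]
   seg z90 [0.0773 0.0809]
   seg z90 [0.0765 0.0803]
 orange 99 [ 0.5896 -0.2311  0.0784]
1 base n 55 [ 0.5218 -0.2277] [0.065 0.195] 59.1
 tube n 292 med [ 0.515  -0.2287  0.075 ] z [0.075  0.2793] ang 76.1 len 0.143 mid [ 0.5072 -0.2728]
   seg z90 [0.3094 0.4187]
   seg z90 [0.0738 0.0786]
 orange 62 [ 0.5772 -0.2449  0.0771]
```

View pics/seated.png

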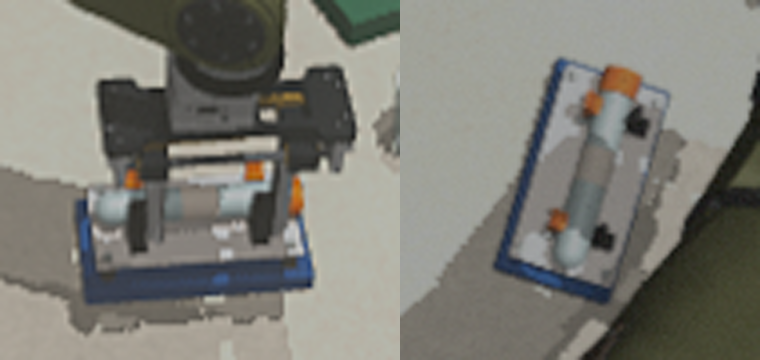

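The tube is seated: its top dropped from 102 to 80 mm and is level at both ends, with both orange noses back over it. The right half of the picture shows the tube between the jaws, cap at (622,80) and tail at (570,245). Next I lower the opened fingers behind the −y edge to push on the cradle edge, fingers 100 mm apart.

Request:
step_arm(
  deltas=[
    {"dp":[0,0,0.9],"twist":0},
    {"dp":[0,0,0.9],"twist":0},
    {"dp":[0,0,0.9],"twist":0},
    {"dp":[0,0,0.2],"twist":0},
    {"dp":[0,0,0],"twist":0},
  ],
)

```text
time_s: 13.35
ee_pos: [0.495, -0.3108, 0.0109]
eef_rot: [-3.14, -0.001, 1.268]
force: [-0.5, 0.2, 0.2]
grip_width: 0.094
grip_force: 0.0
```

Request:
step_arm(
  deltas=[
    {"dp":[0.2,0,0],"twist":0},
    {"dp":[0.2,0,0],"twist":0},
    {"dp":[0.2,0,0],"twist":0},
    {"dp":[0.2,0,0],"twist":0},
    {"dp":[0.1,0,0],"twist":0},
    {"dp":[0.1,0,0],"twist":0},
    {"dp":[0.1,0,0],"twist":0},
    {"dp":[0,0,0],"twist":0},
  ],
)

```text
time_s: 14.15
ee_pos: [0.5083, -0.2694, 0.0112]
eef_rot: [-3.142, -0.0, 1.267]
force: [-0.1, -0.5, -0.9]
grip_width: 0.094
grip_force: 0.0
```

Run:
```python
from h import *
A,C=pose('b'); report(A[:1],C[:1],.525,-.22)
im,d=ctrl.camera('side'); save('push0.png',cv2.resize(im[190:290,230:340],(660,600),interpolation=cv2.INTER_CUBIC))
```

```text
0 base n 140 [ 0.5297 -0.194 ] [0.049 0.187] 74.6
 tube n 213 med [ 0.5395 -0.2274  0.0773] z [0.0773 0.3341] ang 9.1 len 0.189 mid [ 0.4985 -0.2369]
   seg z90 [0.0789 0.3348]
   seg z90 [0.0771 0.0807]
   seg z90 [0.0753 0.0788]
 orange 99 [ 0.5897 -0.2312  0.0794]
```

View pics/push0.png

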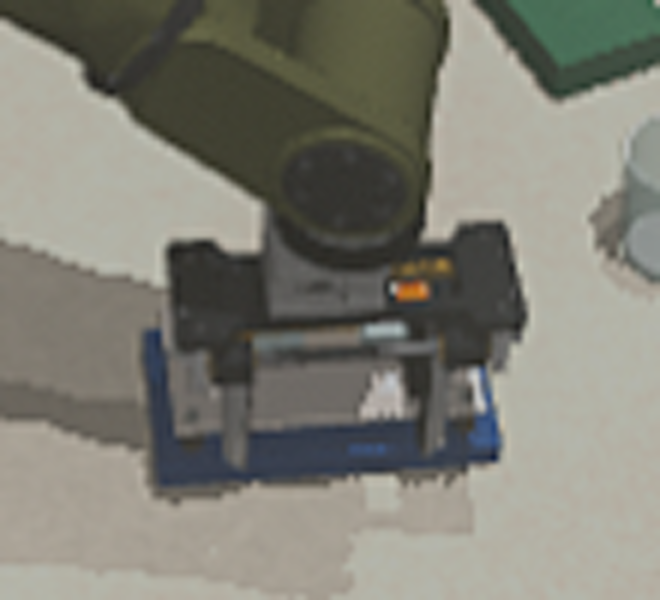

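Fingers stand at the cradle's near edge, tips at about (235,465) and (432,455). Starting the push.

Request:
step_arm(
  deltas=[
    {"dp":[0.1,0,0],"twist":0},
    {"dp":[0.1,0,0],"twist":0},
    {"dp":[0.15,0,0],"twist":0},
    {"dp":[0.2,-0.03,0],"twist":-0.1},
    {"dp":[0.2,-0.03,0],"twist":-0.1},
    {"dp":[0.2,-0.03,0],"twist":-0.1},
  ],
)

```text
time_s: 14.9
ee_pos: [0.5159, -0.2329, 0.0113]
eef_rot: [3.141, 0.001, 1.288]
force: [-0.4, -4.9, -1.3]
grip_width: 0.094
grip_force: 2.9
```

Run:
```python
from h import *
o=ctrl.get_obs(); print(o['ee_pos'],o['force'])
A,C=pose('b'); report(A[:1],C[:1],.53,-.2)
```

```text
[ 0.51594328 -0.23287203  0.01128244] [-0.44311298 -4.85684852 -1.30823461]
0 base n 111 [ 0.5374 -0.139 ] [0.042 0.186] 87.4
 tube n 188 med [ 0.5495 -0.19    0.077 ] z [0.077  0.3332] ang 6.5 len 0.209 mid [ 0.5106 -0.1954]
   seg z90 [0.0769 0.3319]
   seg z90 [0.0763 0.081 ]
   seg z90 [0.0762 0.0799]
 orange 102 [ 0.5961 -0.1947  0.0794]
```

Request:
step_arm(
  deltas=[
    {"dp":[0.3,-0.06,0],"twist":-0.2},
    {"dp":[0.4,-0.08,0],"twist":-0.2},
    {"dp":[0.4,-0.07,0],"twist":-0.2},
    {"dp":[0.4,-0.07,0],"twist":-0.2},
    {"dp":[0.4,-0.06,0],"twist":-0.2},
    {"dp":[0.4,-0.05,0],"twist":-0.2},
    {"dp":[0.4,-0.05,0],"twist":-0.2},
    {"dp":[0.4,-0.04,0],"twist":-0.2},
    {"dp":[0.3,-0.03,0],"twist":-0.2},
    {"dp":[0.2,-0.02,0],"twist":-0.2},
    {"dp":[0,0,0],"twist":0},
  ],
)

```text
time_s: 16.1
ee_pos: [0.5272, -0.0866, 0.0113]
eef_rot: [-3.142, -0.0, 1.428]
force: [-0.8, 0.4, 0.1]
grip_width: 0.0941
grip_force: 0.0
```

Run:
```python
from h import *
o=ctrl.get_obs(); print(o['ee_pos'],o['force'],o['eef_rot'])
A,C=pose('b','mid_'); report(A,C,.54,-.03)
```

```text
[ 0.52720806 -0.0865554   0.01127263] [-0.75692941  0.35746334  0.07591943] [-3.14151027e+00 -2.58626692e-04  1.42846244e+00]
0 base n 36 [0.5383 0.0115] [0.024 0.186] 89.5
 tube n 57 med [ 0.5664 -0.039   0.0797] z [0.0797 0.3748] ang 52.5 len 0.191 mid [ 0.5504 -0.0807]
   seg z90 [0.1753 0.2804]
   seg z90 [0.0764 0.079 ]
   seg z90 [0.0739 0.0777]
 orange 67 [ 0.59   -0.0273  0.0795]
1 base n 17 [ 0.5306 -0.0436] [0.042 0.202] 58.9
 tube n 70 med [ 0.5521 -0.0531  0.1338] z [0.1338 0.2151] ang -15.4 len 0.18 mid [ 0.533  -0.0595]
   seg z90 [0.1947 0.2183]
   seg z90 [0.0764 0.1638]
   seg z90 [0.139  0.1582]
 orange 10 [ 0.5737 -0.0742  0.1545]
```

View pics/mid_top.png

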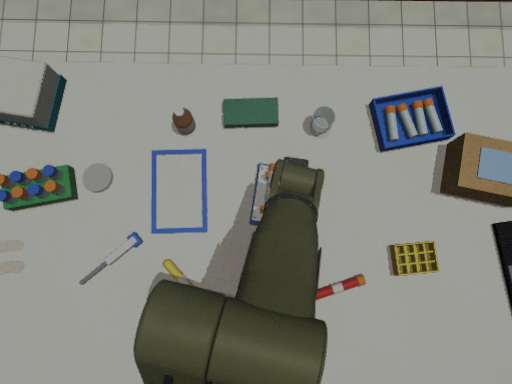

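The carrier follows well: base far edge runs from (258,165) to (253,222), yaw about −6°, nothing else disturbed. Continuing.

Request:
step_arm(
  deltas=[
    {"dp":[0.2,-0.01,0],"twist":-0.2},
    {"dp":[0.3,-0.01,0],"twist":-0.2},
    {"dp":[0.4,-0.01,0],"twist":-0.2},
    {"dp":[0.4,0,0],"twist":-0.2},
    {"dp":[0.4,0,0],"twist":-0.2},
    {"dp":[0.4,0.01,0],"twist":-0.2},
    {"dp":[0.4,0.01,0],"twist":-0.2},
    {"dp":[0.4,0.02,0],"twist":-0.2},
    {"dp":[0.4,0.03,0],"twist":-0.2},
    {"dp":[0.4,0.03,0],"twist":-0.2},
    {"dp":[0.3,0.03,0],"twist":-0.2},
    {"dp":[0.2,0.02,0],"twist":-0.2},
  ],
)

```text
time_s: 17.4
ee_pos: [0.5433, 0.08, 0.0113]
eef_rot: [-3.142, 0.001, 1.596]
force: [-0.7, -8.0, 1.0]
grip_width: 0.0938
grip_force: 3.9
```

Request:
step_arm(
  deltas=[
    {"dp":[0.3,0.03,0],"twist":-0.2},
    {"dp":[0.3,0.03,0],"twist":0},
    {"dp":[0.3,0.03,0],"twist":0},
    {"dp":[0.3,0.03,0],"twist":0},
    {"dp":[0.2,0.02,0],"twist":0},
    {"dp":[0.1,0.01,0],"twist":0},
    {"dp":[0,0,0],"twist":0},
  ],
)

```text
time_s: 18.1
ee_pos: [0.547, 0.1404, 0.0112]
eef_rot: [-3.141, 0.0, 1.609]
force: [-0.0, -0.3, 0.4]
grip_width: 0.0941
grip_force: 0.2
```

Run:
```python
from h import *
o=ctrl.get_obs(); print(o['ee_pos'],o['force'],o['eef_rot'])
A,C=pose('b','near_'); report(A,C,.55,.2)
P,c=A[0],C[0]
```

```text
[0.54699113 0.14035886 0.01116304] [-0.01423179 -0.32901091  0.36453864] [-3.14123822e+00  2.34979901e-04  1.60890212e+00]
0 base n 162 [0.6004 0.2821] [0.06  0.221] 57.6
 tube n 12 med [0.5599 0.0795 0.3041] z [0.3041 0.3193] ang 14.3 len 0.117 mid [0.5779 0.0847]
   seg z90 [0.2892 0.3016]
   seg z90 [0.3091 0.3185]
   seg z90 [0.2461 0.3049]
 orange 0 
1 base n 82 [0.555  0.2327] [0.165 0.257] 83.6
 tube n 80 med [0.5158 0.1633 0.1486] z [0.1486 0.2154] ang 0.2 len 0.179 mid [0.5459 0.1635]
   seg z90 [0.131  0.1643]
   seg z90 [0.1939 0.218 ]
   seg z90 [0.0757 0.1603]
 orange 10 [0.5956 0.1598 0.1395]
```

View pics/near_top.png

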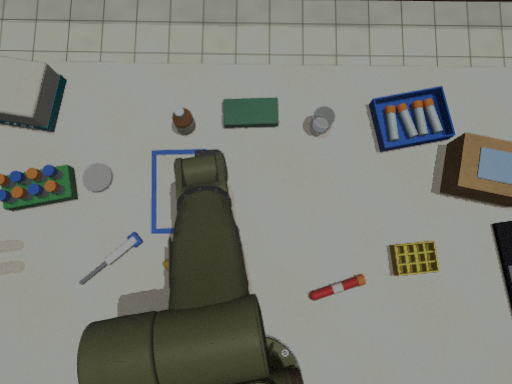

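Request:
step_arm(
  deltas=[
    {"dp":[0.1,0.01,0],"twist":0},
    {"dp":[0.2,0.02,0],"twist":0},
    {"dp":[0.25,0.03,0],"twist":0},
    {"dp":[0.25,0.03,0],"twist":0},
    {"dp":[0.2,0.02,0],"twist":0},
    {"dp":[0.15,0.01,0],"twist":0},
    {"dp":[0.1,0.01,0],"twist":0},
    {"dp":[0.05,0,0],"twist":0},
    {"dp":[0,0,0],"twist":0},
  ],
)

```text
time_s: 19.1
ee_pos: [0.5502, 0.1921, 0.0112]
eef_rot: [-3.141, 0.001, 1.609]
force: [0.2, -3.9, 0.2]
grip_width: 0.0938
grip_force: 1.9
```

Request:
step_arm(
  deltas=[
    {"dp":[-0.2,0,0],"twist":0},
    {"dp":[-0.6,0,0],"twist":0},
    {"dp":[-1,0,0],"twist":0},
    {"dp":[-1,0,-0.5],"twist":0},
    {"dp":[-1,0,-0.5],"twist":0},
    {"dp":[-1,0,-0.5],"twist":0},
    {"dp":[-1,0,-0.5],"twist":0},
    {"dp":[-1,0,0],"twist":0},
    {"dp":[0,0,0],"twist":0},
  ],
)

```text
time_s: 20.0
ee_pos: [0.5606, -0.0835, 0.0918]
eef_rot: [3.14, 0.001, 1.605]
force: [0.1, 0.3, -0.6]
grip_width: 0.0942
grip_force: 0.0
```

Run:
```python
from h import *
o=ctrl.get_obs(); print(o['ee_pos'],o['force'])
A,C=pose('b'); report(A,C,.55,.244)
ims=[]
for n,r in(('top',(130,130,230,255)),('side',(190,120,290,210))):
    im,d=ctrl.camera(n); x0,y0,x1,y1=r; ims.append(cv2.resize(im[y0:y1,x0:x1],(int(500*(x1-x0)/(y1-y0))*4//5,400),interpolation=cv2.INTER_CUBIC))
save('docked.png',np.hstack(ims))
```

```text
[ 0.56060951 -0.0834956   0.09184923] [ 0.0651528   0.27394441 -0.6495918 ]
0 base n 1014 [0.5497 0.2446] [0.257 0.167] 2.9
 tube n 460 med [0.5386 0.2414 0.0756] z [0.0756 0.0798] ang 2.1 len 0.148 mid [0.5395 0.2415]
   seg z90 [0.0757 0.0794]
   seg z90 [0.0754 0.0801]
   seg z90 [0.0758 0.0795]
 orange 101 [0.6178 0.2544 0.0797]
1 base n 309 [0.5094 0.2171] [0.153 0.22 ] 56.6
 tube n 158 med [0.5338 0.239  0.0726] z [0.0726 0.0781] ang -0.5 len 0.126 mid [0.5284 0.2391]
   seg z90 [0.0717 0.0766]
   seg z90 [0.0728 0.0789]
   seg z90 [0.0724 0.0783]
 orange 13 [0.4981 0.2622 0.0816]
```

View pics/docked.png

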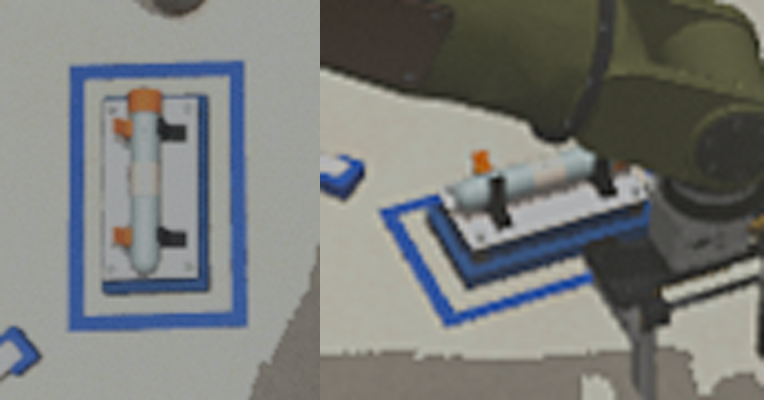

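The carrier is wholly inside the tape with margin on all sides: base columns 103–210 and rows 95–293, inner tape columns 83–232 and rows 78–318. The tube is home and level, and the gripper is clear. Handing in.

```bash
python3 -c "
from station import ctrl
print(ctrl.hand_in())"
```

```text
the job is handed in; nothing more can be done
None
```

The tube is pressed home in both clips, the carrier is parked wholly inside the blue tape outline, and the job is handed in; the hand-in returned no verdict, and my last camera check showed the tube level and the base clear of the tape on all sides.

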